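# Clamp the drawplate with the ratchet cap

## Task

Take the steel drawplate out of its slotted wooden rest, stand it on the brass seat between the open jaws of the bench clamp without ramming it down, and let go. Then turn the clamp's round ratchet cap clockwise until the jaws hold the plate and the cap clicks and slips, and stop after one to three clicks. Leave the plate clamped upright and central, and leave the other things on the bench alone.

Things in the scene. Friction and masses are not known exactly. Their poses are not given: they have to be found in the camera images.
- drawplate: Steel drawplate with three rows of small holes, 110 mm long, 9 mm thick, 55 mm high, 0.4 kg, standing on its long edge; origin at the centre of its lower edge, x along its length, y across its thickness, z up. It starts loose in the slot of the wooden rest, its upper 29 mm showing. Grip it across its thickness near the middle.
- rest: Wooden block 140 x 70 mm, 34 mm high, with a slot 12 mm wide along its x axis through the middle; slot floor 8 mm above the bench; origin at the centre of its underside on the bench. Fixed.
- clamp: Fixed bench clamp, grey base 130 mm (x) by 200 mm (y), origin at the centre of its underside, z up. From -y to +y: fixed steel jaw (96 mm wide along x, top 60 mm above the bench), brass seat, moving steel jaw (same size across), gear housing (top 66 mm above the bench) with the ratchet cap, whose upright axis is at y = +60 mm.
- seat: Brass strip between the jaws, its top 30 mm above the bench; axes as the clamp's. Origin on its top, where the middle of the lower edge of the clamped plate ends up: the fixed jaw's face is at y = -4.5 mm, the moving jaw is on the +y side. The plate's length goes along x. The jaws rise 30 mm above the seat, so 25 mm of the seated plate shows above them.
- jaw: The moving jaw. Origin at the middle of its gripping face, at seat height; axes as the clamp's. It starts 16 to 24 mm from the fixed jaw and moves toward it (-y) as the cap is turned clockwise.
- cap_top (a point): Centre of the top of the ratchet cap: a ribbed round aluminium cap, 42 mm in diameter, 30 mm high, upright axis, its top 105 mm above the bench. Grip it firmly (40 to 60 N) at any angle across its diameter. Clockwise from above closes the jaws; it takes about 0.25 to 0.6 turn, different each time. The clamp stays tight when the cap is let go.
- cap (a joint): How far the cap has slipped over the collar through its ratchet, rad: 0 at the start, grows by 0.35 with every click; it stays near 0 while cap and collar turn together.
- jar: Glass jar with an aluminium lid, 52 mm in diameter, 65 mm high; leave it alone. Origin at the centre of its underside.
- hammer: Hammer with a wooden handle, 220 mm long, lying on the bench; leave it alone. Origin at the middle of its length, on the bench.
- tin: Open aluminium tray 100 x 70 x 22 mm with brass discs; leave it alone. Origin at the centre of its underside.
- collar: Round steel collar, 54 mm in diameter, directly under the cap (its top 31 mm below the cap's top). Cap and collar turn together against a steady drag of about 0.35 N m until the plate is held; then the collar stops and the cap slips over it in clicks of 20 degrees: the torque climbs to about 0.55 N m, then changes sign as the cap snaps on (0.15 to 0.5 N m driving it clockwise if stopped there).
Not all that is in view belongs to the job. Of the things shaped like the drawplate, the steel one is meant. There is more than one size of the clamp; the job needs the larger.

How it is judged:
By the outcome, as a careful person would: the job done as asked, in the order asked, and still so for the second after the job is handed in, with the robot touching nothing.
It also fails if it takes over 72 s, if anything falls off the work surface, if the arm or the gripper's body presses on something with over 40 N, if the wrist force passes 120 N, or if a joint passes its speed limit or range.

## Robot

A 7-joint arm with a two-finger parallel gripper is mounted at the origin on the work surface. World frame = base frame: x ahead of the robot, y to its left, z up, the work surface at z = 0. Lengths are in m, angles in rad, forces in N, time in s.
With the tool pointing down it reaches from about 0.375 to 0.925 m from the base axis. Payload 3.1 kg.
Tool frame: the origin (TCP) lies midway between the tips of the shut fingers; the grasp point (between the pads) lies 19 mm behind it (env.grip_depth is the distance from the TCP to the grasp point, in m); z points along the fingers, y is the line along which they close (so a half turn about z gives the same grasp; the last joint's range is limited). The gripper opens to 85 mm and grips with 20 to 120 N. Pads are 22 mm wide; open, the fingers measure 114 mm over their backs; the gripper's body (76 mm by 85 mm) begins 54 mm behind the grasp point. The pads swing forward as they close: fully open they stand 13 mm farther back than shut.
Start: joints at [1.146, 0.383, 0.044, 1.598, -0.018, 1.161, -0.05], TCP at [0.209, -0.616, 0.231] pointing down, gripper open.
Joint ranges: [-2.61, 2.61], [-0.41, 2.15], [-1.48, 1.57], [0, 2.5], [-1.57, 4.71], [0.05, 1.97], [-2.85, 2.85]. Speed limits (rad/s): [2.79, 2.79, 3.14, 3.14, 3.14, 3.14, 3.14].

## Interface

Orientations are given as a 3x3 rotation matrix whose columns are the frame's x, y, z axes.
In Python, from bench import env gives the robot as it stands. The module is installed in compiled form; this text tells all that it offers.
- The arm moves only by the shell command python3 -m crank 'ROWS'. ROWS is JSON, a list of rows, each a list of 7 numbers: the turn, a rotation vector about the tool's x, y, z in degrees, then the shift along the tool's x, y, z in cm, then the finger opening in cm, from 0 to 8.54. A call has 1 to 20 rows; each row shifts and turns the commanded pose from where the row before left it, along the tool's axes as they then stand; what a row does not reach is not made up. A row lasts 1/8 s, in which the tool goes at most 62.5 mm and 10.7 degrees, less where a joint would pass 70% of its speed; a pose out of reach is approached as far as the arm can. A call is refused whole if a number of a shift passes 6.25 or a number of a turn 10.7, either way. A call with a gripper value outside its range is refused whole. The fingers move at their own pace and stop on an object; the grip force is fixed at half the most. Time passes only in rows, so rows that do not move let the fingers close. It gives the time, the measured TCP pose, the force, the opening and the grip force at its end, in the units of the state.
- env.get_obs(): the state, without advancing time (a new reading comes with each control period).
- env.capture(name): name is "scene" or "top"; returns a dict with "frame" (480x640x3 uint8, red, green, blue), "depth" (480x640 float32, m along the optical axis (not along the pixel's ray), 0 where there is no reading), "vertical_fov" (degrees; the focal length in pixels is half the picture's height over the tangent of half this angle, whatever the lens; pixels are square), "cx", "cy" (the principal point, pixels), "position" and "rotation" of the camera in the world. Camera axes: x right, y up, looking along -z (the intrinsics and any distortion apply to the point x, -y, -z); pixel columns grow to the right and rows downward; lengths in m; the calibration is good to about 2 mm. A picture is of the moment at which its call begins.
- env.job_done(): hands the job in; it is judged then, once.
Trained networks look in the newest picture that a camera, given by its name, has taken for a name from the list of things; names that differ only in an ending like _2 or _b are one class to them, and where a whole thing is asked for, a point or a joint stands for the part that bears it (a point fixed in the world has none). Each returns a list of dicts, best first, with "p" (0 to 1); they miss things now and then, are a little off and sometimes report something else, mostly with a low value. They report only what shows in the picture. A call takes as long as a camera call. They do not tell look-alikes from the thing itself.
- env.regions_of(camera, name): "pixels" (480x640 bool, what is visible of it) and "xy" ([column, row] in pixels, amid what is visible of it).
The state is a dict: "time_s": time; "qpos": joint angles; "joint_vel": joint speeds; "effort": joint torques, N m; "ee_pos": TCP position; "tcp_rot": TCP orientation; "force": force on the tool from outside, world axes, zero at the start; "wrist_torque": the same for the moment, N m; "gripper_width": finger opening in m; "gripper_force": force on a finger pad.
Only numpy, scipy, OpenCV 4.12 (cv2) and the standard library are available. Lean on these libraries where they do the work, as an engineer would, in place of code of your own. Each camera call takes 0.05 s, during which the arm holds its last target. There are 200 camera calls.

## Working session

There is one attempt and no reset: what is moved stays moved. The work goes in short steps, Python scripts to look and compute and a shell command to move; the robot and the scene stay as the last step left them, time stands still between calls to the robot, and variables do not carry over. Pictures are saved under pics/ and viewed, at most 10 in all, crops included, and the job is handed in when it is done.

```bash
mkdir -p pics; cat > h.py <<'E'
import numpy as np, cv2, pickle
from bench import env
def cap(n):
    c=env.capture(n); return c
def world(c,u,v,d=None):
    f=240/np.tan(np.radians(c["vertical_fov"])/2)
    u=np.asarray(u);v=np.asarray(v)
    if d is None: d=c["depth"][v.astype(int),u.astype(int)]
    p=np.stack([(u-c["cx"])/f*d,-(v-c["cy"])/f*d,-d],-1)
    return p@np.array(c["rotation"]).T+np.array(c["position"])
def save(c,fn,box=None,k=1):
    im=c["frame"]
    if box: im=im[box[1]:box[3],box[0]:box[2]]
    im=cv2.resize(im,None,fx=k,fy=k,interpolation=cv2.INTER_CUBIC)
    cv2.imwrite(fn,im[...,::-1])
E
python3 - <<'E'
from h import *
for n in("scene","top"):
    c=cap(n); save(c,f"pics/{n}0.png"); print(n,{k:v for k,v in c.items() if k not in("frame","depth")})
    for t in("drawplate","rest","clamp","seat","jaw","cap","collar"):
        for r in env.regions_of(n,t):
            m=r["pixels"]&(c["depth"]>0); vv,uu=np.nonzero(m)
            P=world(c,uu,vv); print(t,round(r["p"],2),np.round(r["xy"]),len(uu),np.median(P,0).round(3),P[:,2].max().round(3))
print(env.get_obs())
E
```

```text
scene {'vertical_fov': 45.55354471546001, 'cx': 330.4083860786584, 'cy': 238.9832478889281, 'position': array([ 1.03502384, -0.44596724,  0.63017506]), 'rotation': array([[ 0.72123807, -0.42249721,  0.54891871],
       [ 0.69255   ,  0.42404902, -0.58357256],
       [ 0.01378933,  0.8010484 ,  0.59844074]])}
drawplate 0.67 [373. 216.] 867 [0.507 0.223 0.051] 0.066
drawplate 0.67 [409. 197.] 1356 [0.497 0.346 0.031] 0.065
drawplate 0.55 [227. 316.] 1072 [ 0.573 -0.142  0.103] 0.108
rest 0.58 [372. 234.] 2197 [0.531 0.198 0.028] 0.05
clamp 0.8 [209. 388.] 14956 [ 0.599 -0.215  0.034] 0.108
clamp 0.72 [154. 276.] 5428 [ 0.35  -0.134  0.031] 0.085
seat 0.41 [193. 393.] 195 [ 0.59  -0.227  0.03 ] 0.061
jaw 0.77 [148. 272.] 715 [ 0.345 -0.135  0.042] 0.05
jaw 0.56 [197. 376.] 1918 [ 0.586 -0.217  0.056] 0.063
cap 0.87 [160. 232.] 397 [ 0.32  -0.088  0.078] 0.085
cap 0.6 [228. 318.] 1021 [ 0.573 -0.143  0.104] 0.108
collar 0.91 [158. 236.] 585 [ 0.321 -0.088  0.07 ] 0.085
collar 0.48 [318. 434.] 2350 [ 0.752 -0.163  0.056] 0.067
top {'vertical_fov': 51.39302396436517, 'cx': 319.944297100130
[... 1223 characters left out ...]
5.12632924e-05,  2.58136208e-04,  9.29045939e-04,  5.51042663e-04,
       -1.11261382e-03, -4.63585709e-04,  1.79574385e-03]), 'effort': array([-4.35560305e-04, -4.33387864e+01,  1.02267109e+00, -2.49904937e+01,
        1.04424614e-02,  1.67759503e-03, -2.72722320e-05]), 'ee_pos': array([ 0.20870791, -0.61559629,  0.23132505]), 'tcp_rot': array([[ 9.47053981e-01,  3.21074377e-01,  3.58106004e-05],
       [ 3.21074378e-01, -9.47053981e-01, -2.57663893e-05],
       [ 2.56416443e-05,  3.59000278e-05, -9.99999999e-01]]), 'force': array([0.35748653, 0.31925097, 0.68638341]), 'wrist_torque': array([-0.02030649, -0.01611104,  0.00075827]), 'gripper_force': 0.0, 'gripper_width': 0.08542893602007116}
```

View both.

View pics/top0.png

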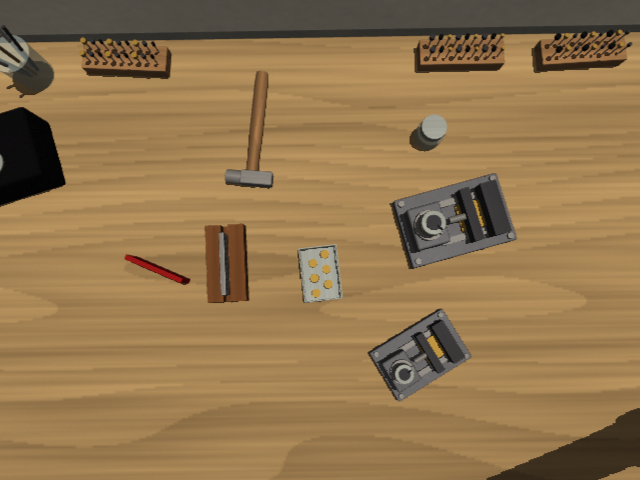

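View pics/scene0.png

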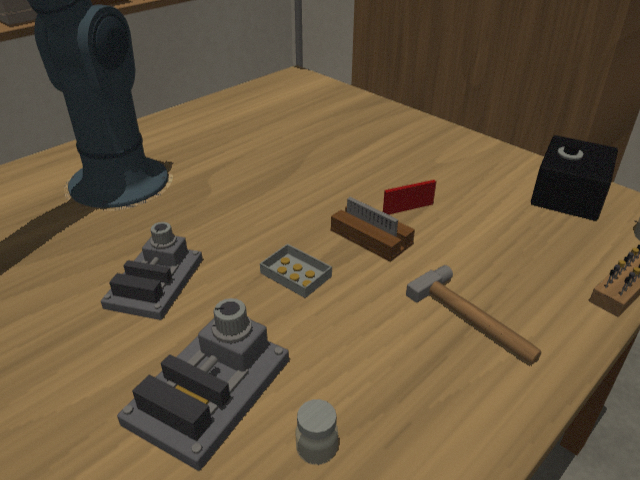

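The top view shows the candidate plates: steel plate in the rest at (225,264) and a red plate standing loose at (156,268). Steel in the rest fits. Clamps: the one at (452,222) is larger than the one at (419,354), so it's the one needed. Next I'll measure and confirm in a crop.

```bash
python3 - <<'E'
from h import *
c=cap("top"); s=cap("scene")
H,W=c["depth"].shape
def cloud(c):
    vv,uu=np.mgrid[0:480,0:640]; return world(c,uu.ravel(),vv.ravel()).reshape(480,640,3)
T=cloud(c);S=cloud(s)
def rect(P): 
    r=cv2.minAreaRect((P[:,:2]*1000).astype(np.float32)); return np.round(r[0],1),np.round(r[1],1),round(r[2],2),len(P)
def pca(P):
    m=P[:,:2].mean(0);u,sv,v=np.linalg.svd(P[:,:2]-m,full_matrices=False);return np.degrees(np.arctan2(v[0,1],v[0,0])).round(2)
for n,Q in(("top",T),("scene",S)):
    Q=Q.reshape(-1,3)
    b=(abs(Q[:,0]-.5)<.12)&(abs(Q[:,1]-.222)<.07)
    P=Q[b&(Q[:,2]>.048)&(Q[:,2]<.08)]; print(n,"plate",rect(P),pca(P),P[:,2].max())
    P=Q[b&(Q[:,2]>.015)&(Q[:,2]<.042)]; print("rest",rect(P),pca(P),np.median(P[:,2]))
    b=(abs(Q[:,0]-.575)<.13)&(abs(Q[:,1]+.19)<.15)
    P=Q[b&(Q[:,2]>.008)&(Q[:,2]<.13)];print("clamp",rect(P),pca(P))
    P=Q[b&(Q[:,2]>.099)];print("cap",cv2.minEnclosingCircle((P[:,:2]*1000).astype(np.float32)),np.median(P[:,2]))
    P=Q[b&(Q[:,2]>.054)&(Q[:,2]<.063)&(Q[:,1]<-.19)];print("jaws",rect(P),pca(P))
    print("bench",np.median(Q[(abs(Q[:,0]-.55)<.1)&(abs(Q[:,1]+.02)<.03),2]))
a=cv2.resize(c["frame"][170:320,120:340],None,fx=2.5,fy=2.5); d=cv2.resize(c["frame"][165:285,380:520],None,fx=2.5,fy=2.5)
o=np.zeros((375,550+350,3),np.uint8);o[:,:550]=a;o[:300,550:]=d
cv2.imwrite("pics/crop1.png",cv2.resize(o,(790,329))[...,::-1])
E
```

```text
top plate (array([502.1, 226.4]), array([109.4,  10.2]), 2.34, 424) -177.69 0.06963248604993522
rest (array([504.5, 226.9]), array([140. ,  71.2]), 2.4, 2547) -177.66 0.03526128914506543
clamp (array([ 578.1, -194.5]), array([130.5, 201. ]), 14.79, 7613) 104.55
cap ((562.5906982421875, -137.08535766601562), 21.538419723510742) 0.10633950762674271
jaws (array([ 587.8, -232.3]), array([95.9, 84.9]), 14.62, 1409) -164.35
bench 0.0012908841790797432
scene plate (array([503.3, 225.4]), array([112. ,  14.5]), 2.46, 532) 2.64 0.06623073985013106
rest (array([505.9, 226. ]), array([143.1,  74.7]), 2.35, 1820) 12.57 0.03333484922567609
clamp (array([ 579.5, -195.6]), array([132.3, 200.7]), 14.69, 14410) -82.93
cap ((564.4033203125, -137.95933532714844), 21.907808303833008) 0.10491431034742205
jaws (array([ 588.8, -232.4]), array([98. , 85.3]), 15.17, 2849) 14.64
bench 9.270282579831868e-05
```

View pics/crop1.png

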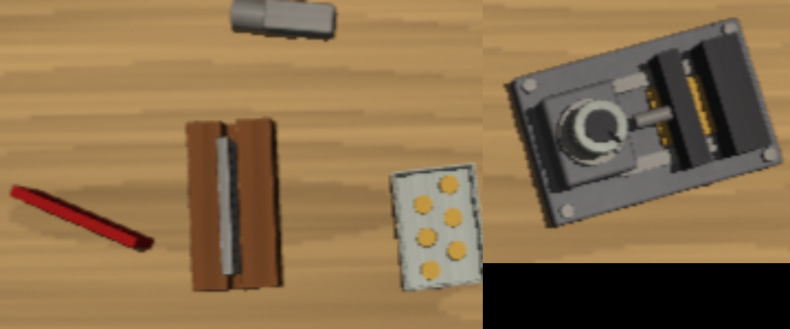

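Crop confirms the steel plate (with holes) in the rest and the large clamp. Next: locate the seat and start toward the plate.

```bash
python3 - <<'E'
from h import *
a=np.radians(14.7);X=np.array([np.cos(a),np.sin(a)]);Y=np.array([-np.sin(a),np.cos(a)])
for n in("top","scene"):
    c=cap(n);vv,uu=np.mgrid[0:480,0:640];Q=world(c,uu.ravel(),vv.ravel())
    C=np.array([.5782,-.1948]);q=np.c_[(Q[:,:2]-C)@X,(Q[:,:2]-C)@Y,Q[:,2]]*1000
    print(n)
    for lo in range(-90,20,3):
        m=(abs(q[:,0])<40)&(q[:,1]>=lo)&(q[:,1]<lo+3)&(q[:,2]<95)
        print(lo,np.percentile(q[m,2],[10,50,90]).round(0) if m.any() else None,end=" ")
    print()
    P=q[(q[:,2]>54)&(q[:,2]<64)&(abs(q[:,0])<40)];y=np.sort(P[:,1]);y=y[y<10];i=np.argsort(np.diff(y))[-1];print("gap",y[i],y[i+1],y[0],y[-1])
    b=q[(q[:,2]>25)&(q[:,2]<33)&(q[:,1]>-50)&(q[:,1]<0)&(abs(q[:,0])<46)];print(np.percentile(b[:,1],[2,50,98]))
E
python3 -m crank '[[0,0,0,5.39,-2.94,0,8.5],[0,0,0,5.39,-2.94,0,8.5],[0,0,0,5.39,-2.94,0,8.5],[0,0,0,5.39,-2.94,0,8.5],[0,0,0,5.39,-2.94,0,8.5],[0,0,0,5.39,-2.94,0,8.5],[0,0,0,5.39,-2.94,0,8.5],[0,0,8.2,0,0,0,8.5],[0,0,8.2,0,0,0,8.5],[0,0,0,0.27,-5.84,0,8.5],[0,0,0,0.27,-5.84,0,8.5],[0,0,0,0.27,-5.84,0,8.5],[0,0,0,0.27,-5.84,0,8.5],[0,0,0,0.27,-5.84,0,8.5],[0,0,0,0.27,-5.84,0,8.5],[0,0,0,0.27,-5.84,0,8.5],[0,0,0,0.27,-5.84,0,8.5],[0,0,0,0.27,-5.84,0,8.5],[0,0,0,0,0,0,8.5],[0,0,0,0,0,0,8.5]]'
```

```text
top
-90 None -87 None -84 None -81 [59. 61. 62.] -78 [60. 61. 63.] -75 [59. 61. 63.] -72 [59. 61. 63.] -69 [59. 61. 63.] -66 [59. 61. 63.] -63 [59. 61. 63.] -60 [59. 61. 63.] -57 [60. 62. 63.] -54 [52. 61. 63.] -51 [30. 44. 60.] -48 [28. 31. 33.] -45 [28. 31. 33.] -42 [29. 31. 33.] -39 None -36 None -33 [58. 59. 60.] -30 [59. 62. 64.] -27 [60. 62. 63.] -24 [60. 62. 63.] -21 [60. 62. 64.] -18 [60. 62. 63.] -15 [34. 55. 62.] -12 [30. 38. 58.] -9 [27. 31. 54.] -6 [24. 30. 52.] -3 [24. 27. 52.] 0 [23. 27. 53.] 3 [24. 28. 53.] 6 [24. 27. 52.] 9 [23. 27. 53.] 12 [24. 27. 53.] 15 [24. 27. 52.] 18 [25. 30. 52.] 
gap -48.52952147485808 -30.75606773327747 -80.56039186902417 9.703660711499143
[-49.82867399 -12.09312097  -0.42476287]
scene
-90 [23. 24. 25.] -87 [23. 24. 25.] -84 [23. 24. 41.] -81 [27. 44. 59.] -78 [59. 60. 61.] -75 [59. 60. 61.] -72 [59. 60. 61.] -69 [58. 60. 61.] -66 [59. 60. 61.] -63 [59. 60. 61.] -60 [59. 60. 61.] -57 [59. 60. 61.] -54 [59. 60. 61.] -51 [58. 59. 59.] -48 None -45 None -42 [26. 30. 31.] -39 [28. 30. 30.] -36 [29. 30. 31.] -33 [30. 43. 58.] -30 [31. 50. 61.] -27 [59. 60. 62.] -24 [59. 60. 62.] -21 [59. 60. 62.] -18 [59. 60. 62.] -15 [59. 60. 61.] -12 [55. 55. 55.] -9 [52. 54. 55.] -6 [50. 53. 54.] -3 [28. 51. 54.] 0 [29. 51. 54.] 3 [29. 49. 53.] 6 [29. 31. 54.] 9 [24. 29. 52.] 12 [23. 28. 53.] 15 [23. 26. 51.] 18 [23. 25. 31.] 
gap -49.822845897073535 -31.92768983885138 -81.46296492942129 8.46591149710012
[-41.48754946 -31.43600383  -1.26684461]
time_s: 3.5
ee_pos: [0.5029, 0.2261, 0.2311]
tcp_rot: [[0.999, 0.041, -0.0], [0.041, -0.999, -0.001], [-0.0, 0.001, -1.0]]
force: [0.9, -0.7, -0.3]
gripper_width: 0.0853
gripper_force: 0.0
```

```bash
python3 -m crank '[[0,0,0,0,0,5,5],[0,0,0,0,0,5,5],[0,0,0,0,0,5,5],[0,0,0,0,0,2.5,5],[0,0,0,0,0,1.4,5],[0,0,0,0,0,0,5],[0,0,0,0,0,0,5],[0,0,0,0,0,0,0],[0,0,0,0,0,0,0],[0,0,0,0,0,0,0],[0,0,0,0,0,0,0],[0,0,0,0,0,0,0],[0,0,0,0,0,0,0],[0,0,0,0,0,0,0],[0,0,0,0,0,0,0]]'
```

```text
time_s: 5.38
ee_pos: [0.5036, 0.2266, 0.0432]
tcp_rot: [[0.999, 0.041, 0.001], [0.041, -0.999, -0.0], [0.001, 0.0, -1.0]]
force: [-1.7, 0.1, 6.6]
gripper_width: 0.0078
gripper_force: 60.7
```

```bash
python3 -m crank '[[0,0,0,0,0,-1,0],[0,0,0,0,0,-2,0],[0,0,0,0,0,-3,0],[0,0,0,0,0,-4,0],[0,0,0,0,0,-5,0],[0,0,0,0,0,0,0],[0,0,0,0,0,0,0]]'
python3 - <<'E'
from h import *
c=cap("scene");save(c,"pics/lift.png",(300,60,520,300),2.2)
s=cap("top")
for n,c in(("s",c),("t",s)):
    vv,uu=np.mgrid[0:480,0:640];Q=world(c,uu.ravel(),vv.ravel());
    m=(abs(Q[:,0]-.503)<.08)&(abs(Q[:,1]-.226)<.009)&(Q[:,2]>.06)&(Q[:,2]<.22)
    P=Q[m];
    e=P[abs(P[:,0]-.503)>.025]; print(n,len(P),P[:,0].min(),P[:,0].max(),np.percentile(P[:,2],[1,99]),np.percentile(e[:,2],[1,99]))
    for sgn in(-1,1):
        e=P[(sgn*(P[:,0]-.503)>.03)]; print(len(e),e.mean(0) if len(e) else 0,np.percentile(e[:,2],[2,98]) if len(e) else 0)
E
```

```text
time_s: 6.25
ee_pos: [0.5018, 0.226, 0.1917]
tcp_rot: [[0.999, 0.041, -0.002], [0.041, -0.999, -0.001], [-0.002, 0.001, -1.0]]
force: [-0.7, -0.6, -5.8]
gripper_width: 0.0079
gripper_force: 59.2
s 1664 0.4450280163842386 0.5578405455881039 [0.15737074 0.2159168 ] [0.1576555  0.21246317]
392 [0.45985974 0.22082431 0.18726212] [0.15848361 0.21240814]
465 [0.54650527 0.22504501 0.18666689] [0.15829484 0.21179034]
t 569 0.4451778618597362 0.5542416486836698 [0.15863392 0.214093  ] [0.16005222 0.21413251]
258 [0.45915526 0.22147437 0.19634555] [0.16110047 0.21361511]
158 [0.54502429 0.22453755 0.19427834] [0.16219026 0.21312674]
```

View pics/lift.png

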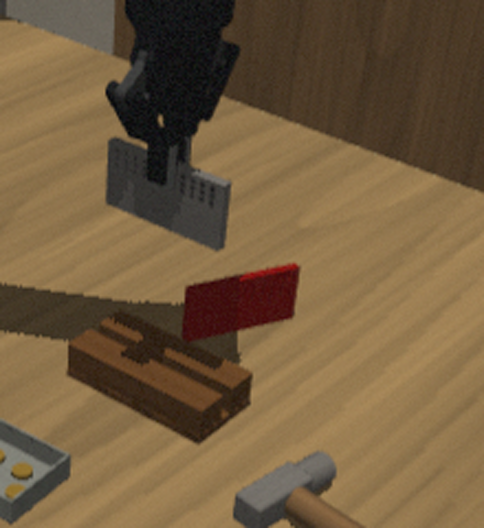

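The picture shows the plate hanging level and central in the gripper (crop about (168,195)), clear of the rest. Carry it over the clamp.

```bash
python3 -m crank '[[0,0,0,0.3,2,0,0],[0,0,0,0.6,4,0,0],[0,0,0,0.85,5.8,0,0],[0,0,0,0.85,5.8,0,0],[0,0,0,0.85,5.8,0,0],[0,0,0,0.85,5.8,0,0],[0,0,0,0.85,5.8,0,0],[0,0,0,0.85,5.8,0,0],[0,0,0,0.6,3.6,0,0],[0,0,0,0.3,2,0,0],[0,0,-4,0,0,0,0],[0,0,-4.35,0,0,0,0],[0,0,-4,0,0,0,0],[0,0,0,0,0,4,0],[0,0,0,0,0,1.5,0],[0,0,0,0,0,0,0],[0,0,0,0,0,0,0]]'
python3 - <<'E'
from h import *
a=np.radians(14.7);X=np.array([np.cos(a),np.sin(a)]);Y=np.array([-np.sin(a),np.cos(a)]);C=np.array([.5782,-.1948])
o=env.get_obs();print("tcp in clamp",(o["ee_pos"][:2]-C)@X,(o["ee_pos"][:2]-C)@Y,o["ee_pos"][2])
for n in("scene","top"):
    c=cap(n);save(c,f"pics/over_{n}.png",(80,260,360,470) if n=="scene" else (380,150,540,290),2.8)
    vv,uu=np.mgrid[0:480,0:640];Q=world(c,uu.ravel(),vv.ravel());q=np.c_[(Q[:,:2]-C)@X,(Q[:,:2]-C)@Y,Q[:,2]]*1000
    P=q[(abs(q[:,0])<75)&(abs(q[:,1]+41)<14)&(q[:,2]>70)&(q[:,2]<180)&((abs(q[:,0])>25)|(q[:,2]<128))]
    print(n,len(P),P.min(0),P.max(0),"y pct",np.percentile(P[:,1],[5,50,95]))
    for s in(-1,1): e=P[s*P[:,0]>30]; print(s,len(e),np.median(e[:,1]) if len(e) else 0, np.percentile(e[:,2],[2,98]) if len(e) else 0)
    T=q[(q[:,2]>54)&(q[:,2]<64)&(abs(q[:,0])<60)&(q[:,1]<10)]; print("jawx",np.percentile(T[:,0],[.5,99.5]))
E
```

```text
time_s: 8.48
ee_pos: [0.5916, -0.234, 0.1382]
tcp_rot: [[0.967, 0.254, 0.002], [0.254, -0.967, -0.0], [0.002, 0.001, -1.0]]
force: [0.1, -0.4, -3.9]
gripper_width: 0.0076
gripper_force: 59.2
tcp in clamp 0.0030485529669391706 -0.041294505002854254 0.13822480010557966
scene 1715 [-52.44433638 -47.2157373  102.65291057] [ 58.6237506  -35.66968724 160.50459637] y pct [-45.90347069 -44.90442997 -38.43278019]
-1 255 -45.01140450575482 [104.57133169 158.1707742 ]
1 874 -44.67220355193943 [104.97272378 158.51124442]
jawx [-46.65655355  48.90693497]
top 717 [-53.13596516 -45.22866598 103.85673066] [ 56.77446897 -34.99702377 163.04285099] y pct [-43.3049324  -36.61957041 -35.55908208]
-1 261 -36.67520879126189 [106.27049688 161.74986767]
1 288 -36.564486268033704 [107.19855654 161.46857543]
jawx [-47.87495495  46.97246879]
```

View pics/over_scene.png

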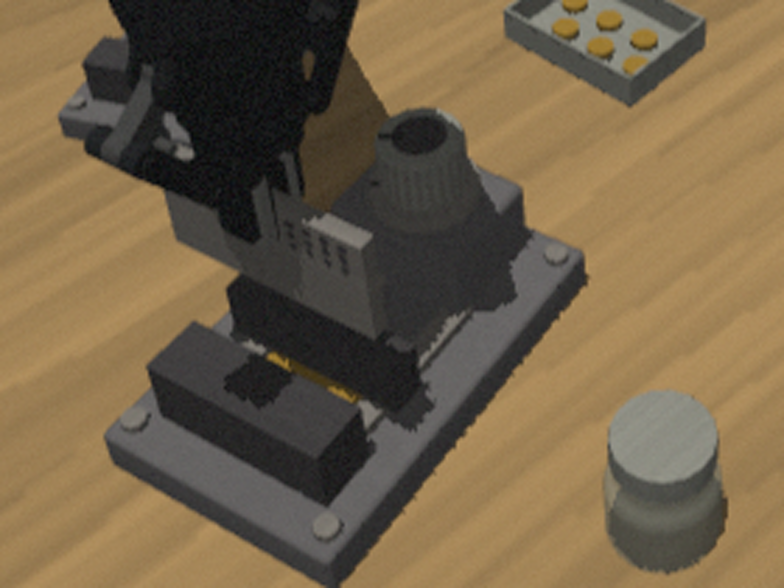

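The plate is above the gap, parallel to the jaws, about 2 mm too far toward +x. I'll correct that and lower it.

```bash
python3 -m crank '[[0,0,0,-0.22,0,0,0],[0,0,0,0,0,2,0],[0,0,0,0,0,2,0],[0,0,0,0,0,1.5,0],[0,0,0,0,0,0.8,0],[0,0,0,0,0,0.3,0],[0,0,0,0,0,0,0],[0,0,0,0,0,0,0]]'
python3 -m crank '[[0,0,0,0,0,0.1,0],[0,0,0,0,0,0.1,0],[0,0,0,0,0,0,0]]'
```

```text
time_s: 9.57
ee_pos: [0.5893, -0.235, 0.0722]
tcp_rot: [[0.967, 0.253, 0.002], [0.253, -0.967, -0.001], [0.001, 0.001, -1.0]]
force: [-0.9, -0.3, -4.1]
gripper_width: 0.0079
gripper_force: 59.1
time_s: 9.95
ee_pos: [0.5884, -0.2348, 0.0692]
tcp_rot: [[0.967, 0.253, -0.0], [0.253, -0.967, 0.0], [-0.0, -0.0, -1.0]]
force: [0.9, 0.4, -5.1]
gripper_width: 0.0072
gripper_force: 59.1
```

```bash
for i in 1; do python3 -m crank '[[0,0,0,0,0,0.1,0],[0,0,0,0,0,0.1,0],[0,0,0,0,0,0,0]]'|egrep 'ee_pos|force'; python3 -m crank '[[0,0,0,0,0,0.08,0],[0,0,0,0,0,0,0]]'|egrep 'ee_pos|force';python3 -m crank '[[0,0,0,0,0,0.05,0],[0,0,0,0,0,0,0]]'|egrep 'ee_pos|force'; done
```

```text
ee_pos: [0.5884, -0.2347, 0.0671]
force: [0.6, -0.5, -4.7]
gripper_force: 59.1
ee_pos: [0.5885, -0.2348, 0.0664]
force: [0.2, -0.0, -4.1]
gripper_force: 59.1
ee_pos: [0.5885, -0.2348, 0.0659]
force: [-0.1, 0.4, -4.6]
gripper_force: 59.1
```

```bash
python3 -m crank '[[0,0,0,0,0,0.05,0],[0,0,0,0,0,0,0]]'|egrep 'ee_pos|force'; python3 -m crank '[[0,0,0,0,0,0.05,0],[0,0,0,0,0,0,0]]'|egrep 'ee_pos|force';python3 -m crank '[[0,0,0,0,0,0.04,0],[0,0,0,0,0,0,0]]'|egrep 'ee_pos|force'
```

```text
ee_pos: [0.5885, -0.2347, 0.0654]
force: [0.6, 0.3, -5.7]
gripper_force: 59.1
ee_pos: [0.5885, -0.2348, 0.0654]
force: [-1.5, 0.1, -2.3]
gripper_force: 59.6
ee_pos: [0.5886, -0.2349, 0.0653]
force: [-1.9, 0.4, 2.8]
gripper_force: 60.2
```

Contact with the seat felt (about 7 N). Release and rise.

```bash
python3 -m crank '[[0,0,0,0,0,0,3],[0,0,0,0,0,0,3],[0,0,0,0,0,0,3],[0,0,0,0,0,0,3],[0,0,0,0,0,-1,3],[0,0,0,0,0,-3,3],[0,0,0,0,0,-4,3],[0,0,0,0,0,-2,3]]'
python3 - <<'E'
from h import *
o=env.get_obs();print(o["qpos"].round(3))
a=np.radians(14.7);X=np.array([np.cos(a),np.sin(a)]);Y=np.array([-np.sin(a),np.cos(a)]);C=np.array([.5782,-.1948])
for n in("scene","top"):
    c=cap(n);save(c,f"pics/rel_{n}.png",(80,260,360,470),2.8)
    vv,uu=np.mgrid[0:480,0:640];Q=world(c,uu.ravel(),vv.ravel());q=np.c_[(Q[:,:2]-C)@X,(Q[:,:2]-C)@Y,Q[:,2]]*1000
    P=q[(abs(q[:,0])<70)&(q[:,1]<-25)&(q[:,2]>68)&(q[:,2]<100)]
    if len(P): print(n,len(P),P.min(0),P.max(0),np.median(P,0))
E
```

```text
time_s: 12.58
ee_pos: [0.5903, -0.2352, 0.168]
tcp_rot: [[0.967, 0.253, 0.005], [0.253, -0.967, -0.002], [0.004, 0.003, -1.0]]
force: [0.2, 0.9, -0.9]
gripper_width: 0.0302
gripper_force: 0.0
[ 0.557  0.433 -0.307  1.682  0.148  1.044 -1.112]
scene 1116 [-55.92281665 -46.66680102  68.02992997] [ 55.1600406  -35.17057736  88.14171865] [  4.27709818 -44.52163851  82.94795891]
top 511 [-56.62333161 -45.43910171  68.25175575] [ 52.88396391 -34.74893307  91.70543629] [ -5.9200546  -37.10557481  84.69330194]
```

View pics/rel_scene.png

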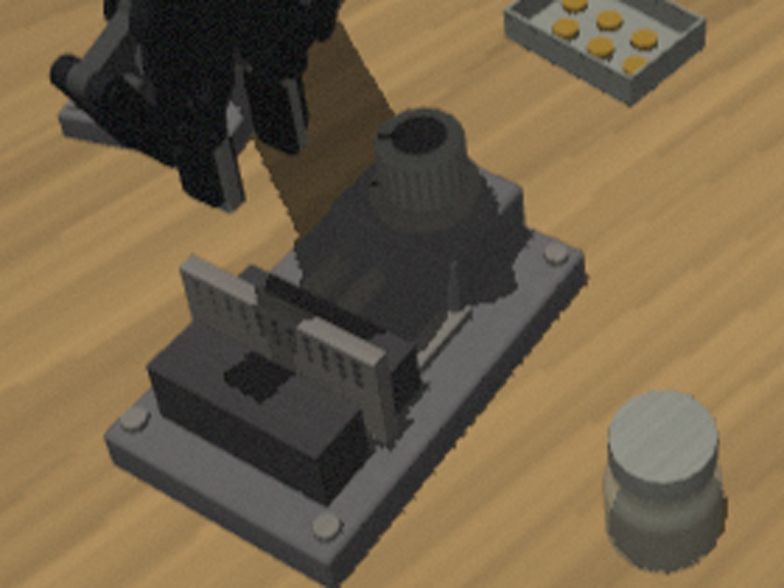

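The plate stands upright on the seat between the jaws (crop ~(285,330)). Move over the cap and pre-rotate counter-clockwise.

```bash
python3 -m crank '[[0,0,0,-0.06,-5.1,0,3],[0,0,0,-0.07,-5.05,0,6.5],[0,0,-10,0,0,0,6.5],[0,0,-10,0,0,0,6.5],[0,0,-10,0,0,0,6.5],[0,0,-10,0,0,0,6.5],[0,0,0,0,0,0,6.5],[0,0,0,0,0,0,6.5]]'
python3 - <<'E'
from h import *
o=env.get_obs();print(o["qpos"].round(3),o["wrist_torque"])
E
```

```text
time_s: 13.68
ee_pos: [0.5608, -0.1369, 0.1636]
tcp_rot: [[0.58, 0.814, -0.002], [0.814, -0.58, 0.001], [-0.001, -0.002, -1.0]]
force: [0.9, 0.2, 0.5]
gripper_width: 0.0649
gripper_force: 0.0
[ 0.56   0.36  -0.468  1.817  0.188  1.01  -0.601] [ 0.00015935 -0.01408752 -0.00570864]
```

```bash
python3 -m crank '[[0,0,-10.5,0,0,0,6.5],[0,0,-10.5,0,0,0,6.5],[0,0,-10.5,0,0,0,6.5],[0,0,-10.5,0,0,0,6.5],[0,0,-10.5,0,0,0,6.5],[0,0,-10.5,0,0,0,6.5],[0,0,-10.5,0,0,0,6.5],[0,0,-10.5,0,0,0,6.5],[0,0,-10.5,0,0,0,6.5],[0,0,-10.5,0,0,0,6.5],[0,0,-10.5,0,0,0,6.5],[0,0,-10.5,0,0,0,6.5],[0,0,-10.5,0,0,0,6.5],[0,0,-10.5,0,0,0,6.5],[0,0,-10.5,0,0,0,6.5],[0,0,-10.5,0,0,0,6.5],[0,0,0,0,0,0,6.5]]'
python3 - <<'E'
from h import *
o=env.get_obs();print(o["qpos"].round(3),o["wrist_torque"])
R=o["tcp_rot"];print("to cap, tool cm",(R.T@(np.array([.5632,-.1371,.079])-o["ee_pos"])*100).round(2))
E
```

```text
time_s: 15.8
ee_pos: [0.5613, -0.137, 0.1641]
tcp_rot: [[-0.738, -0.675, -0.001], [-0.675, 0.738, 0.001], [0.0, 0.001, -1.0]]
force: [-0.4, -0.4, -0.1]
gripper_width: 0.0652
gripper_force: 0.0
[ 0.979  0.529 -1.023  1.799  0.503  1.103  2.093] [0.01702462 0.04250517 0.01286627]
to cap, tool cm [-0.13 -0.14  8.51]
```

```bash
python3 -m crank '[[0,0,0,-0.13,-0.14,4,6.5],[0,0,0,0,0,3,6.5],[0,0,0,0,0,1.5,6.5],[0,0,0,0,0,0,6.5],[0,0,0,0,0,0,0],[0,0,0,0,0,0,0],[0,0,0,0,0,0,0],[0,0,0,0,0,0,0],[0,0,0,0,0,0,0],[0,0,0,0,0,0,0],[0,0,0,0,0,0,0]]'
python3 -c "
from h import *
print(env.get_obs()['wrist_torque'])"
python3 -m crank '[[0,0,5,0,0,0,0],[0,0,5,0,0,0,0],[0,0,5,0,0,0,0],[0,0,0,0,0,0,0]]'
python3 -c "
from h import *
o=env.get_obs();print(o['wrist_torque'],o['qpos'].round(2))"
```

```text
time_s: 17.18
ee_pos: [0.5649, -0.1371, 0.0814]
tcp_rot: [[-0.736, -0.677, 0.003], [-0.677, 0.736, -0.001], [-0.002, -0.002, -1.0]]
force: [-1.4, 0.5, 5.8]
gripper_width: 0.0403
gripper_force: 60.3
[ 0.0261675   0.21905553 -0.04431058]
time_s: 17.68
ee_pos: [0.5649, -0.1372, 0.0813]
tcp_rot: [[-0.885, -0.465, 0.003], [-0.465, 0.885, -0.001], [-0.002, -0.003, -1.0]]
force: [-0.8, -0.7, 5.9]
gripper_width: 0.0403
gripper_force: 60.6
[0.00243011 0.17131688 0.03406776] [ 0.87  0.61 -0.88  1.85  0.57  0.96  1.79]
```

```bash
cat > t.py <<'E'
from h import *
o=env.get_obs();R=o['tcp_rot'];print(o['time_s'],'Tz',o['wrist_torque'].round(3),'yaw',np.degrees(np.arctan2(R[1,0],R[0,0])).round(1),'F',o['force'].round(1),'q7',o['qpos'][6].round(2),o['gripper_width'].round(4))
E
cat > j.py <<'E'
from h import *
a=np.radians(14.7);X=np.array([np.cos(a),np.sin(a)]);Y=np.array([-np.sin(a),np.cos(a)]);C=np.array([.5782,-.1948])
c=cap("scene")
vv,uu=np.mgrid[0:480,0:640];Q=world(c,uu.ravel(),vv.ravel());q=np.c_[(Q[:,:2]-C)@X,(Q[:,:2]-C)@Y,Q[:,2]]*1000
P=q[(abs(q[:,0])<46)&(q[:,1]<10)&(q[:,1]>-36)&(q[:,2]>57)&(q[:,2]<64)];print('jaw top y',np.percentile(P[:,1],[2,50,95]),len(P))
P=q[(abs(q[:,0])<70)&(q[:,1]<-25)&(q[:,2]>68)&(q[:,2]<100)];print('plate',np.median(P,0),P.min(0),P.max(0))
E
python3 j.py
python3 -m crank '[[0,0,10,0,0,0,0],[0,0,10,0,0,0,0]]' >/dev/null; python3 t.py
python3 -m crank '[[0,0,5,0,0,0,0]]' >/dev/null; python3 t.py
python3 -m crank '[[0,0,5,0,0,0,0]]' >/dev/null; python3 t.py; python3 j.py
```

```text
jaw top y [-23.38949176 -18.2122122  -13.92438795] 394
plate [  4.31471749 -44.58423782  83.04321631] [-56.42641494 -47.2502162   68.00997892] [ 55.47933628 -35.4726907   87.41545199]
jaw top y [-24.04562684 -18.92590618 -15.91696611] 295
plate [  4.52032515 -44.6037475   82.98054356] [-56.14414706 -46.78328881  68.00383137] [ 54.78146026 -34.92021472  87.77699457]Traceback (most recent call last):
  File "t.py", line 2, in <module>
    o=env.get_obs();R=o['tcp_rot'];print(o['time_s'],'Tz',o['wrist_torque'].round(3),'yaw',np.degrees(np.arctan2(R[1,0],R[0,0])).round(1),'F',o['force'].round(1),'q7',o['qpos'][6].round(2),o['gripper_width'].round(4))
                                                                                                                                                                                             ^^^^^^^^^^^^^^^^^^^^^^^^
AttributeError: 'float' object has no attribute 'round'
Traceback (most recent call last):
  File "t.py", line 2, in <module>
    o=env.get_obs();R=o['tcp_rot'];print(o['time_s'],'Tz',o['wrist_torque'].round(3),'yaw',np.degrees(np.
[... 240 characters left out ...]
                                                              ^^^^^^^^^^^^^^^^^^^^^^^^
AttributeError: 'float' object has no attribute 'round'
Traceback (most recent call last):
  File "t.py", line 2, in <module>
    o=env.get_obs();R=o['tcp_rot'];print(o['time_s'],'Tz',o['wrist_torque'].round(3),'yaw',np.degrees(np.arctan2(R[1,0],R[0,0])).round(1),'F',o['force'].round(1),'q7',o['qpos'][6].round(2),o['gripper_width'].round(4))
                                                                                                                                                                                             ^^^^^^^^^^^^^^^^^^^^^^^^
AttributeError: 'float' object has no attribute 'round'
```

```bash
sed -i "s/,o\['gripper_width'\].round(4)//" t.py
python3 -m crank '[[0,0,5,0,0,0,0],[0,0,5,0,0,0,0]]' >/dev/null; python3 t.py
python3 -m crank '[[0,0,5,0,0,0,0],[0,0,5,0,0,0,0]]' >/dev/null; python3 t.py; python3 j.py
```

```text
18.525 Tz [-0.256  0.195  0.318] yaw 167.6 F [-0.4 -1.1  6.4] q7 1.17
18.775 Tz [-0.265  0.239  0.343] yaw 157.6 F [-0.5 -1.1  6.2] q7 1.01
jaw top y [-24.2415171  -19.66379016 -17.12738445] 238
plate [  4.54634767 -44.51205365  83.04426203] [-55.23781857 -47.04168076  68.01046127] [ 55.20742343 -35.74278688  87.25715683]
```

```bash

python3 -m crank '[[0,0,5,0,0,0,0],[0,0,5,0,0,0,0]]' >/dev/null; python3 t.py
python3 -m crank '[[0,0,5,0,0,0,0],[0,0,5,0,0,0,0]]' >/dev/null; python3 t.py
python3 -m crank '[[0,0,5,0,0,0,0],[0,0,5,0,0,0,0]]' >/dev/null; python3 t.py
python3 -m crank '[[0,0,5,0,0,0,0]]' >/dev/null; python3 t.py
python3 -m crank '[[0,0,5,0,0,0,0]]' >/dev/null; python3 t.py; python3 j.py
```

```text
19.075 Tz [-0.37   0.263  0.341] yaw 147.6 F [-1.6 -0.7  5.8] q7 0.86
19.325 Tz [-0.348  0.273  0.367] yaw 137.6 F [-0.2 -0.8  5.7] q7 0.7
19.575 Tz [-0.357  0.342  0.337] yaw 127.6 F [-0.6 -2.7  6. ] q7 0.54
19.7 Tz [-0.306  0.306  0.382] yaw 122.6 F [-0.4 -1.6  6.1] q7 0.47
19.825 Tz [-0.349  0.315  0.357] yaw 117.6 F [-1.2 -1.3  6.8] q7 0.39
jaw top y [-26.99534005 -21.66534559 -19.54181256] 184
plate [  4.20823009 -45.73222981  83.1314139 ] [-56.5027378  -48.08296495  68.04748383] [ 55.03762154 -36.92215237  87.77521222]
```

```bash

python3 -m crank '[[0,0,5,0,0,0,0],[0,0,5,0,0,0,0]]' >/dev/null; python3 t.py
python3 -m crank '[[0,0,5,0,0,0,0],[0,0,5,0,0,0,0]]' >/dev/null; python3 t.py
python3 -m crank '[[0,0,5,0,0,0,0]]' >/dev/null; python3 t.py
python3 -m crank '[[0,0,5,0,0,0,0]]' >/dev/null; python3 t.py; python3 j.py
```

```text
20.125 Tz [-0.325  0.466  0.37 ] yaw 107.6 F [-1.4 -1.8  7.2] q7 0.23
20.375 Tz [-0.396  0.476  0.364] yaw 97.6 F [-2.3 -2.3  7.8] q7 0.08
20.5 Tz [-0.296  0.516  0.35 ] yaw 92.6 F [-1.6 -2.4  7.4] q7 -0.0
20.625 Tz [-0.261  0.519  0.385] yaw 87.6 F [-2.6 -1.5  7.2] q7 -0.08
jaw top y [-28.26966559 -24.0760621  -22.20630739] 181
plate [  4.21122927 -47.83806586  83.0455316 ] [-56.23400661 -50.14250184  68.00895986] [ 55.34865524 -39.03789713  87.57748491]
```

```bash

python3 -m crank '[[0,0,5,0,0,0,0],[0,0,5,0,0,0,0]]' >/dev/null; python3 t.py
python3 -m crank '[[0,0,5,0,0,0,0]]' >/dev/null; python3 t.py
python3 -m crank '[[0,0,5,0,0,0,0]]' >/dev/null; python3 t.py
python3 -m crank '[[0,0,5,0,0,0,0]]' >/dev/null; python3 t.py;python3 j.py
```

```text
20.925 Tz [-0.288  0.628  0.421] yaw 77.6 F [-2.  -1.5  7.2] q7 -0.24
21.05 Tz [-0.254  0.57   0.403] yaw 72.6 F [-2.3 -1.2  7.8] q7 -0.32
21.175 Tz [-0.298  0.676  0.31 ] yaw 67.6 F [-2.4 -1.8  8.3] q7 -0.4
21.3 Tz [-0.24   0.663  0.388] yaw 62.6 F [-2.  -0.9  8.1] q7 -0.48
jaw top y [-29.74439221 -25.76318147 -23.64918945] 189
plate [  4.37036253 -49.47773602  83.04327633] [-55.155647   -51.69342202  68.04137284] [ 55.30872353 -40.72812553  87.77829004]
```

Still drag only; the plate is nearly at the fixed jaw. I'll use finer steps from here.

```bash

python3 -m crank '[[0,0,4,0,0,0,0]]' >/dev/null; python3 t.py
python3 -m crank '[[0,0,4,0,0,0,0]]' >/dev/null; python3 t.py
python3 -m crank '[[0,0,4,0,0,0,0]]' >/dev/null; python3 t.py
python3 -m crank '[[0,0,4,0,0,0,0]]' >/dev/null; python3 t.py
```

```text
21.475 Tz [-0.198  0.655  0.502] yaw 58.7 F [-2.8 -1.   7.8] q7 -0.54
21.6 Tz [-0.261  0.712  0.467] yaw 54.7 F [-3.5 -1.3  7.6] q7 -0.6
21.725 Tz [-0.144  0.666  0.04 ] yaw 50.6 F [-2.4 -0.6  8.3] q7 -0.66
21.85 Tz [-0.152  0.685 -0.153] yaw 46.5 F [-3.5 -0.6  7.1] q7 -0.73
```

```bash

python3 -m crank '[[0,0,4,0,0,0,0]]' >/dev/null; python3 t.py
python3 -m crank '[[0,0,4,0,0,0,0]]' >/dev/null; python3 t.py
python3 -m crank '[[0,0,4,0,0,0,0]]' >/dev/null; python3 t.py
python3 -m crank '[[0,0,4,0,0,0,0]]' >/dev/null; python3 t.py; python3 j.py
```

```text
21.975 Tz [-0.124  0.734  0.205] yaw 42.6 F [-3.1  0.1  9. ] q7 -0.79
22.1 Tz [-0.154  0.789  0.474] yaw 38.7 F [-3.3 -1.4  8.2] q7 -0.85
22.225 Tz [-0.161  0.776  0.484] yaw 34.7 F [-3.5 -1.2  8.6] q7 -0.92
22.35 Tz [-0.147  0.778  0.038] yaw 30.6 F [-3.3 -0.9  9. ] q7 -0.98
jaw top y [-29.50876013 -26.0256778  -23.62819184] 182
plate [  3.65016874 -49.53648618  83.08239056] [-55.75025908 -52.28454046  68.00975772] [ 55.43555807 -40.65878272  87.70166337]
```

Clicks are clear: first snap near yaw 48°, second under way. Six more degrees will finish the second click, then let go.

```bash

python3 -m crank '[[0,0,4,0,0,0,0]]' >/dev/null; python3 t.py
python3 -m crank '[[0,0,2.5,0,0,0,0],[0,0,0,0,0,0,0]]' >/dev/null; python3 t.py
python3 -m crank '[[0,0,0,0,0,0,6.5],[0,0,0,0,0,0,6.5],[0,0,0,0,0,0,6.5],[0,0,0,0,0,0,6.5],[0,0,0,0,0,0,6.5],[0,0,0,0,0,-3,6.5],[0,0,0,0,0,-5,6.5],[0,0,0,0,0,-5,6.5],[0,0,0,0,0,-3,6.5],[0,0,0,-5,0,0,6.5],[0,0,0,-5,0,0,6.5],[0,0,0,-5,0,0,6.5],[0,0,0,0,0,0,6.5],[0,0,0,0,0,0,6.5]]'
python3 j.py; python3 t.py; python3 - <<'E'
from h import *
c=cap("scene");save(c,"pics/end.png",(80,240,360,450),2.8)
E
```

```text
22.525 Tz [-0.128  0.764 -0.116] yaw 26.5 F [-2.6 -0.3  8.3] q7 -1.04
22.775 Tz [-0.108  0.771 -0.181] yaw 24.1 F [-2.7 -0.5  9. ] q7 -1.08
time_s: 24.52
ee_pos: [0.4271, -0.1983, 0.2399]
tcp_rot: [[0.912, 0.41, 0.001], [0.41, -0.912, -0.0], [0.001, 0.001, -1.0]]
force: [0.1, 0.5, 0.9]
gripper_width: 0.0647
gripper_force: 0.0
jaw top y [-30.51731267 -25.8649749  -24.06678855] 181
plate [  3.76468308 -49.58787764  83.05839042] [-56.03591798 -51.90507255  68.04966631] [ 54.89564551 -40.63247045  87.48770228]
24.575 Tz [ 0.071 -0.035 -0.027] yaw 24.3 F [ 0.7 -0.5  0.3] q7 -0.81
```

View pics/end.png

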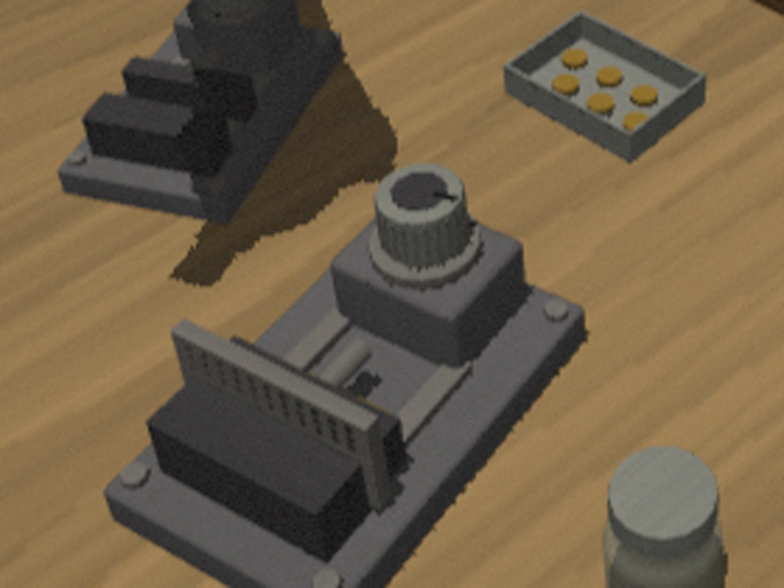

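The plate is clamped upright between the jaws (crop ~(280,390)), the jaw is closed on it, and the gripper is clear.

```bash
python3 -c "
from bench import env
print(env.job_done())"
```

```text
the job is handed in; nothing more can be done
None
```

The job is handed in at about 24.6 s of the 72 s: the steel drawplate stands clamped upright in the larger clamp, about 1.5 mm off centre along its length. I stopped the cap after two clicks, judged from wrist torque, and the gripper is clear.

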